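Snap the lid of a stock bin shut all round

TASK

The grey lid of the blue stock bin is on but not yet clicked down: go round its rim with the fingertips and press each section down until all six have clicked shut and lie flush. Only press: do not pick up, tip or push away the bin, and leave the other things on the bench where they are. Finish with the hand clear of everything.

Things in the scene. Friction and masses are not known exactly. Their poses are not given: they have to be found in the camera images.
- bin: The lidded stock bin: blue box, light grey clip-on lid, loose on the bench, 0.7 to 1 kg. 206 (own x, long) x 156 (own y) mm over the lid's rim, 121 mm high with the lid shut; foot 188 x 138 mm. Origin: centre of its underside; z up.
- lid_panel (a point): Centre of the top of the lid's recessed, unmoving middle panel (150 x 100 mm), 116 mm above the bin's underside; axes as the bin's. The 27 mm wide rim round it is slit into six springy sections, counter-clockwise from above: a = +x short end with its corners, b, c = halves of the +y long side (b towards +x), d = -x short end with its corners, e, f = halves of the -y long side (f towards +x).
- seg_a (a joint): Lid section a (the short end at the bin's own +x). Angle in rad: 0 = clicked shut, flush; 0.38 = standing, outer edge 10 mm proud. Hinges on its inner edge, 14.5 mm inside the pad's centre. Pushed at the pad it resists with up to about 10 N (at 1 to 2 mm of its 5 mm travel), trips at about 0.12 rad and then pulls itself shut and stays; let go earlier, it springs up.
- seg_b (a joint): Lid section b (the +x half of the long side at the bin's own +y). Angle in rad: 0 = clicked shut, flush; 0.38 = standing, outer edge 10 mm proud. Hinges on its inner edge, 14.5 mm inside the pad's centre. Pushed at the pad it resists with up to about 10 N (at 1 to 2 mm of its 5 mm travel), trips at about 0.12 rad and then pulls itself shut and stays; let go earlier, it springs up.
- seg_c (a joint): Lid section c (the -x half of the long side at +y). Angle in rad: 0 = clicked shut, flush; 0.38 = standing, outer edge 10 mm proud. Hinges on its inner edge, 14.5 mm inside the pad's centre. Pushed at the pad it resists with up to about 10 N (at 1 to 2 mm of its 5 mm travel), trips at about 0.12 rad and then pulls itself shut and stays; let go earlier, it springs up.
- seg_d (a joint): Lid section d (the short end at -x). Angle in rad: 0 = clicked shut, flush; 0.38 = standing, outer edge 10 mm proud. Hinges on its inner edge, 14.5 mm inside the pad's centre. Pushed at the pad it resists with up to about 10 N (at 1 to 2 mm of its 5 mm travel), trips at about 0.12 rad and then pulls itself shut and stays; let go earlier, it springs up.
- seg_e (a joint): Lid section e (the -x half of the long side at -y). Angle in rad: 0 = clicked shut, flush; 0.38 = standing, outer edge 10 mm proud. Hinges on its inner edge, 14.5 mm inside the pad's centre. Pushed at the pad it resists with up to about 10 N (at 1 to 2 mm of its 5 mm travel), trips at about 0.12 rad and then pulls itself shut and stays; let go earlier, it springs up.
- seg_f (a joint): Lid section f (the +x half of the long side at -y). Angle in rad: 0 = clicked shut, flush; 0.38 = standing, outer edge 10 mm proud. Hinges on its inner edge, 14.5 mm inside the pad's centre. Pushed at the pad it resists with up to about 10 N (at 1 to 2 mm of its 5 mm travel), trips at about 0.12 rad and then pulls itself shut and stays; let go earlier, it springs up.
- seg_a_pad (a point): Centre of the darker ribbed thumb pad (14 x 34 mm, the long way along the rim) on top of section a; moves with the section. When shut it lies at (90.5, 0, 121) mm in the bin's frame (its underside's centre); standing, about 5 mm higher. Own x points outward from the lid, y along the rim, z out of the top face.
- seg_b_pad (a point): Centre of the darker ribbed thumb pad (14 x 34 mm, the long way along the rim) on top of section b; moves with the section. When shut it lies at (37.9, 65.5, 121) mm in the bin's frame (its underside's centre); standing, about 5 mm higher. Own x points outward from the lid, y along the rim, z out of the top face.
- seg_c_pad (a point): Centre of the darker ribbed thumb pad (14 x 34 mm, the long way along the rim) on top of section c; moves with the section. When shut it lies at (-37.9, 65.5, 121) mm in the bin's frame (its underside's centre); standing, about 5 mm higher. Own x points outward from the lid, y along the rim, z out of the top face.
- seg_d_pad (a point): Centre of the darker ribbed thumb pad (14 x 34 mm, the long way along the rim) on top of section d; moves with the section. When shut it lies at (-90.5, 0, 121) mm in the bin's frame (its underside's centre); standing, about 5 mm higher. Own x points outward from the lid, y along the rim, z out of the top face.
- seg_e_pad (a point): Centre of the darker ribbed thumb pad (14 x 34 mm, the long way along the rim) on top of section e; moves with the section. When shut it lies at (-37.9, -65.5, 121) mm in the bin's frame (its underside's centre); standing, about 5 mm higher. Own x points outward from the lid, y along the rim, z out of the top face.
- seg_f_pad (a point): Centre of the darker ribbed thumb pad (14 x 34 mm, the long way along the rim) on top of section f; moves with the section. When shut it lies at (37.9, -65.5, 121) mm in the bin's frame (its underside's centre); standing, about 5 mm higher. Own x points outward from the lid, y along the rim, z out of the top face.
- marker: Bystander: white marker pen with black cap lying beside one short end of the bin, 140 mm long, 15 mm thick, along its own x. Origin: centre of its underside.
- jar: Bystander: clear jar with red cap standing at the other short end of the bin, 54 mm across, 75 mm high. Origin: centre of its underside.
- bolt: Bystander: steel bolt standing on its head near the jar, 24 mm across the head, 60 mm high. Origin: centre of its underside.
- tape: Bystander: brown roll of packing tape lying flat, 110 mm across, 48 mm high. Origin: centre of its underside.
- scanner: Bystander: grey and black hand-held code scanner lying on its side, about 110 x 170 mm, 52 mm high. Origin: underside, below its head.
- knife: Bystander: orange safety knife, 175 x 30 mm, 20 mm high. Origin: centre of the handle's underside.
- pick_bin: Bystander: small empty open blue bin, 150 x 100 mm, 70 mm high. Origin: centre of its underside.

How it is judged:
By the outcome, as a careful person would: the job done as asked, in the order asked, and still so for the second after the job is handed in, with the robot touching nothing.
It also fails if it takes over 53 s, if anything falls off the work surface, if the arm or the gripper's body presses on something with over 40 N, if the wrist force passes 120 N, or if a joint passes its speed limit or range.

ROBOT

A 7-joint arm with a two-finger parallel gripper is mounted at the origin on the work surface. World frame = base frame: x ahead of the robot, y to its left, z up, the work surface at z = 0. Lengths are in m, angles in rad, forces in N, time in s.
With the tool pointing down it reaches from about 0.4 to 0.85 m from the base axis. Payload 4.5 kg.
Tool frame: the origin (TCP) lies at the very end of the fingers, on their centre line; the grasp point (between the pads) lies 19 mm behind it; z points along the fingers, y is the line along which they close (so a half turn about z gives the same grasp; the last joint's range is limited). The gripper opens to 88 mm and grips with 3 to 60 N. Pads are 18 mm wide; open, the fingers measure 123 mm over their backs; the gripper's body (75 mm by 187 mm) begins 45 mm behind the grasp point.
Start: joints at [-1.253, 0.689, -0.195, 1.565, 0.157, 0.902, -0.215], TCP at [0.175, 0.6, 0.239] pointing down, gripper open.
Joint ranges: [-3.01, 3.01], [-0.46, 2.08], [-1.47, 1.51], [0.13, 2.56], [-1, 4.14], [0.04, 2.09], [-2.66, 2.66]. Speed limits (rad/s): [2.57, 2.57, 3.14, 3.14, 3.14, 3.14, 3.14].

INTERFACE

Orientations are given as a unit quaternion [x, y, z, w].
In Python, from plant import r gives the robot as it stands. The module is installed in compiled form; this text tells all that it offers.
- The arm moves only by the tool step_arm, never from a script. Its argument "increments" is a list of rows, each a list of 2 entries, a list of its own where there are three numbers: the shift along the world's x, y, z in cm, then the turn, a rotation vector about the world's x, y, z in degrees. A call has exactly 10 rows; each row shifts and turns the commanded pose from where the row before left it; what a row does not reach is not made up. A row lasts 1/10 s, in which the tool goes at most 50 mm and 8.59 degrees, less where a joint would pass 70% of its speed; a pose out of reach is approached as far as the arm can. A call is refused whole if a number of a shift passes 5 or a number of a turn 8.59, either way. A call with a gripper value outside its range is refused whole. "fingers" is the opening, from 0 (shut) to 1 (fully open), set as the call begins (left out, the last holds). The fingers move at their own pace and stop on an object; "grip_force" is the grip in N (left out, the last holds). Time passes only in rows, so rows that do not move let the fingers close, or fill a call up. It gives the time, the measured TCP pose, the force, the opening and the grip force at its end, in the units of the state.
- r.get_state(): the state, without advancing time (a new reading comes with each control period).
- r.snapshot(name): name is "scene" or "top" or "wrist"; returns (picture, depth): 420x560x3 uint8, red, green, blue; 420x560 float32, m along the optical axis (not along the pixel's ray), 0 where there is no reading.
- r.calibration(name): a dict with "fov_y" (degrees; the focal length in pixels is half the picture's height over the tangent of half this angle, whatever the lens; pixels are square), "cx", "cy" (the principal point, pixels), "k1" (the pictures are not rectified: a ray, as slopes to the right and down, at radius r is drawn at 1 + k1 r^2 times it, then the intrinsics apply), "R" (3x3) and "t" (3): a world point X has camera coordinates R X + t. Camera axes: x right, y down, z forward; pixel columns grow to the right and rows downward; lengths in m; the calibration is good to about 2 mm. A picture is of the moment at which its call begins: read the wrist's pose just before it. calibration takes no time and is no camera call; for the wrist camera it gives the pose at the moment of the call.
- r.finish_job(): hands the job in; it is judged then, once.
The state is a dict: "clock": time; "q": joint angles; "qd": joint speeds; "joint_torque": joint torques, N m; "tool_pos": TCP position; "eef_rot": TCP orientation; "contact_force": force on the tool from outside, world axes, zero at the start; "moment": the same for the moment, N m; "opening": opening from 0.0 (shut) to 1.0 (fully open); "finger_force": force on a finger pad.
Only numpy, scipy, OpenCV 4.12 (cv2) and the standard library are available. Lean on these libraries where they do the work, as an engineer would, in place of code of your own. Each camera call takes 0.05 s, during which the arm holds its last target. There are 200 camera calls.

## Working session

There is one attempt and no reset: what is moved stays moved. The work goes in short steps, Python scripts to look and compute and a tool call to move; the robot and the scene stay as the last step left them, time stands still between calls to the robot, and variables do not carry over. Pictures are saved under pics/ and viewed, at most 10 in all, crops included, and the job is handed in when it is done.

Besides the shell and the picture viewer there is one more tool, called after "Request:" as name([rows], argument=value, ...), one row to a line, values as JSON. step_arm: Moves the arm, as the interface text tells. Its arguments: {"type":"object","properties":{"increments":{"type":"array","items":{"type":"array"}},"fingers":{"type":"number"},"grip_force":{"type":"number"}},"required":["increments"]}

```bash
mkdir -p pics; python3 - <<'E'
from plant import r
import cv2,numpy as np
for n in("top","scene"):
    p,d=r.snapshot(n); np.savez(n,p=p,d=d); cv2.imwrite(f"pics/{n}0.png",p[...,::-1]); c=r.calibration(n); print(n,c)
s=r.get_state(); print({k:np.round(v,3) for k,v in s.items()})
E
```

```text
top {'fov_y': 57.6250840749761, 'cx': 272.6397715214098, 'cy': 217.04376021982875, 'k1': 0.03685498076521299, 'R': array([[ 0.01139819, -0.99956684,  0.02713325],
       [-0.98469265, -0.01594011, -0.17356926],
       [ 0.17392658, -0.02473954, -0.98444781]]), 't': array([-0.02756868,  0.55053926,  0.99160332])}
scene {'fov_y': 51.82184771477577, 'cx': 278.6013050757922, 'cy': 216.41510549913997, 'k1': -0.07645069481321559, 'R': array([[ 0.86453548,  0.50253697, -0.00591589],
       [ 0.40738872, -0.70764392, -0.57729933],
       [-0.2943006 ,  0.49668569, -0.81651117]]), 't': array([-0.44094703, -0.15534011,  1.42341975])}
{'clock': np.float64(0.1), 'q': array([-1.253,  0.69 , -0.195,  1.566,  0.157,  0.902, -0.215]), 'qd': array([ 0.   , -0.001, -0.001, -0.004,  0.001, -0.002, -0.001]), 'joint_torque': array([-3.0000e-03, -5.2850e+01, -1.2710e+00, -1.5384e+01, -5.3000e-02,
        2.0000e-03,  0.0000e+00]), 'tool_pos': array([0.175, 0.599, 0.238]), 'eef_rot': array([ 0.141,  0.99 , -0.001, -0.   ]), 'contact_force': array([ 0.095,  1.263, -0.196]), 'moment': array([0.026, 0.007, 0.006]), 'finger_force': np.float64(0.0), 'opening': np.float64(0.996)}
```

View pics/top0.png

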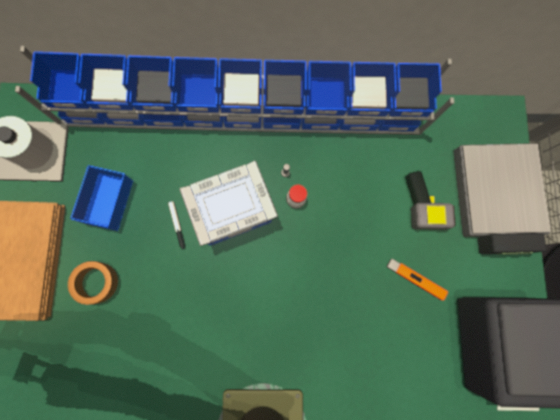

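View pics/scene0.png

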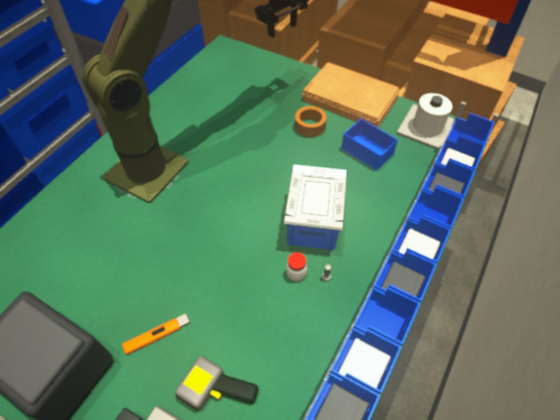

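The lidded bin is at about (228,203) in the top view. The marker is to its left, the jar (297,193) and bolt (286,170) to its right, and the rack beyond it. In the scene view all the rim sections stand proud.

```bash
cat > h.py <<'E'
import numpy as np,cv2
def cloud(d,c,h=420,w=560):
    f=h/2/np.tan(np.radians(c["fov_y"])/2)
    K=np.array([[f,0,c["cx"]],[0,f,c["cy"]],[0,0,1]])
    u,v=np.meshgrid(np.arange(w),np.arange(h))
    uv=np.stack([u,v],-1).reshape(-1,1,2).astype(float)
    s=cv2.undistortPoints(uv,K,np.array([c["k1"],0,0,0,0])).reshape(h,w,2)
    P=np.dstack([s[...,0]*d,s[...,1]*d,d])
    return (P-c["t"])@c["R"]
E
python3 - <<'E'
from plant import r
import numpy as np,cv2
from h import *
for n in("top","scene"):
    z=np.load(n+".npz"); c=r.calibration(n); X=cloud(z["d"],c)
    b=(203,228) if n=="top" else (200,318)
    m=((X[...,2]>.1)&(X[...,2]<.15)&(z["d"]>0)).astype(np.uint8)
    _,L=cv2.connectedComponents(m); P=X[L==L[b]]
    print(n,X[b],len(P),cv2.minAreaRect(P[:,:2].astype(np.float32)*1000), np.percentile(P[:,2],[2,25,50,75,98]))
    m2=(P[:,2]>.121); print("high mean",cv2.minAreaRect(P[m2,:2].astype(np.float32)*1000))
    # far-side heights: rack
    if n=="top":
        print("table",np.median(X[260:300,200:260,2]))
        R=X[30:135,30:450]; ok=R[...,2]>.03; print("rack x min",np.percentile(R[ok][:,0],[.5,2]),"z max",np.percentile(R[ok][:,2],99))
        p=z["p"][130:270,150:320]; cv2.imwrite("pics/c0.png",cv2.resize(p[...,::-1],None,fx=4.5,fy=4.2,interpolation=2))
E
```

```text
top [0.57324184 0.0959574  0.11716041] 5018 ((574.484375, 95.55731964111328), (160.86407470703125, 207.49659729003906), 22.05780601501465) [0.1124353  0.11574917 0.12052415 0.12569003 0.13091175]
high mean ((573.8348999023438, 95.30966186523438), (159.75381469726562, 206.98428344726562), 21.845640182495117)
table -0.0005558991187390156
rack x min [0.36996002 0.81702048] z max 0.18880454711408132
scene [0.58685595 0.08660204 0.11773222] 3484 ((577.1956176757812, 92.77435302734375), (157.65301513671875, 210.25413513183594), 22.21816062927246) [0.11053433 0.11572396 0.12044959 0.12591113 0.1311106 ]
high mean ((577.1532592773438, 92.9671630859375), (157.2935028076172, 210.11509704589844), 21.962797164916992)
```

View pics/c0.png

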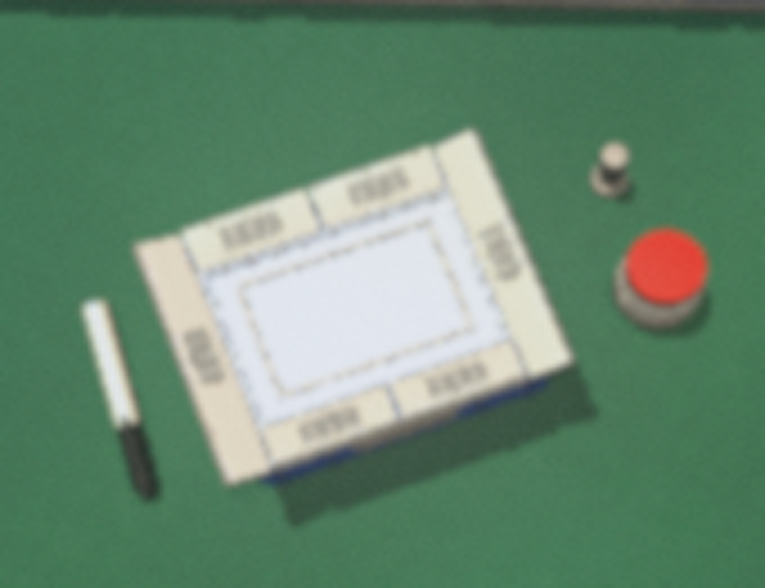

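The crop shows all six sections with dark pads. The short-end pads are at crop (203,355) and (502,252), the far pads at (252,230) and (378,184), and the near pads at (330,423) and (457,378). From the depth data, the bin centre is about (575.5, 94.3) mm and its long axis is at 112°. I'll close the fingers and approach the marker-end pad.

Request:
step_arm([
  [[2.5,-2.8,0],[0,0,-3.5]],
  [[2.5,-2.8,0],[0,0,-3.5]],
  [[2.5,-2.8,0],[0,0,-3.5]],
  [[2.5,-2.8,0],[0,0,-3.5]],
  [[2.5,-2.8,0],[0,0,-3.5]],
  [[2.5,-2.8,0],[0,0,-3.5]],
  [[2.5,-2.8,0],[0,0,-3.5]],
  [[2.5,-2.8,0],[0,0,-3.5]],
  [[2.5,-2.8,0],[0,0,-3.5]],
  [[2.5,-2.8,0],[0,0,-3.5]],
], fingers=0, grip_force=10)

```text
clock: 1.1
tool_pos: [0.4256, 0.3186, 0.2385]
eef_rot: [0.434, 0.901, -0.0, -0.0]
contact_force: [0.7, 1.4, 0.8]
opening: 0.114
finger_force: 0.0
```

Request:
step_arm([
  [[2,-2.4,0],[0,0,-3]],
  [[2,-2.4,0],[0,0,-3]],
  [[2,-2.4,0],[0,0,-3]],
  [[2,-2.4,0],[0,0,-3]],
  [[2,-2.4,0],[0,0,-3]],
  [[1.5,-1.9,-2],[0,0,-1.6]],
  [[0,0,-3],[0,0,0]],
  [[0,0,-2.9],[0,0,0]],
  [[0,0,0],[0,0,0]],
  [[0,0,0],[0,0,0]],
])

```text
clock: 2.1
tool_pos: [0.5398, 0.1811, 0.1598]
eef_rot: [0.558, 0.83, -0.0, -0.0]
contact_force: [1.1, -0.7, 0.9]
opening: 0.002
finger_force: 0.0
```

```bash
python3 - <<'E'
from plant import r
import cv2
p,d=r.snapshot("top");cv2.imwrite("pics/t1.png",cv2.resize(p[130:270,150:320,::-1],None,fx=4.5,fy=4.2,interpolation=2))
p,d=r.snapshot("wrist");cv2.imwrite("pics/w1.png",p[...,::-1])
print(r.get_state())
E
```

```text
{'clock': 2.2, 'q': array([-4.04030642e-01,  7.19789631e-01, -1.17083591e-03,  1.81571541e+00,
        1.36886038e-03,  6.03668115e-01, -1.92915351e-02]), 'qd': array([-0.00079328, -0.01083483,  0.00140015, -0.000155  ,  0.00204477,
       -0.00386421,  0.00066512]), 'joint_torque': array([ 6.21383241e-02, -4.90990984e+01,  1.21531773e+00, -1.10163456e+01,
       -3.55527084e-02,  3.79146868e-02,  7.41679905e-04]), 'tool_pos': array([0.54080886, 0.18156651, 0.16108274]), 'eef_rot': array([5.58042859e-01, 8.29811245e-01, 1.01487082e-03, 6.59142915e-04]), 'contact_force': array([0.31678841, 0.48343702, 0.44821869]), 'moment': array([-0.06845903,  0.043555  , -0.02246346]), 'finger_force': 0.0, 'opening': 0.005366267565372556}
```

View pics/w1.png

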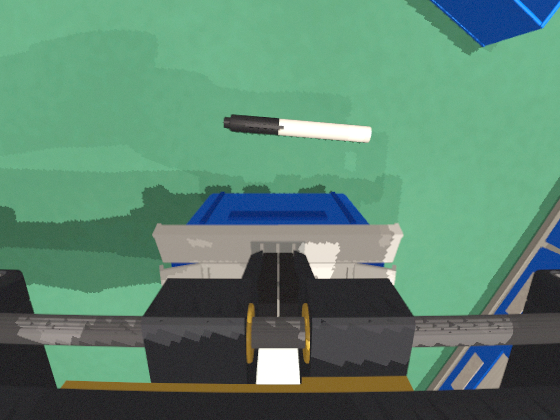

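The closed fingertips (col 278) are centred on the section's rim (cols 153–402). Now press down.

Request:
step_arm([
  [[0,-0.15,-1.5],[0,0,0]],
  [[0,0,-1],[0,0,0]],
  [[0,0,-0.5],[0,0,0]],
  [[0,0,-0.2],[0,0,0]],
  [[0,0,-0.2],[0,0,0]],
  [[0,0,-0.2],[0,0,0]],
  [[0,0,-0.2],[0,0,0]],
  [[0,0,-0.1],[0,0,0]],
  [[0,0,0],[0,0,0]],
  [[0,0,0],[0,0,0]],
])

```text
clock: 3.2
tool_pos: [0.5404, 0.1795, 0.1213]
eef_rot: [0.558, 0.83, 0.0, 0.0]
contact_force: [-1.8, 0.1, 7.0]
opening: 0.007
finger_force: 3.3
```

Request:
step_arm([
  [[0,0,-0.3],[0,0,0]],
  [[0,0,-0.1],[0,0,0]],
  [[0,0,3.7],[0,0,0]],
  [[1.1,-0.35,0],[0,0,-8.4]],
  [[1.1,-0.35,0],[0,0,-8.4]],
  [[1.1,-0.35,0],[0,0,-8.4]],
  [[1.1,-0.35,0],[0,0,-8.4]],
  [[1.1,-0.35,0],[0,0,-8.4]],
  [[1.1,-0.35,0],[0,0,-8.4]],
  [[1.1,-0.35,0],[0,0,-8.4]],
])

```text
clock: 4.2
tool_pos: [0.6174, 0.154, 0.1535]
eef_rot: [0.895, 0.446, -0.0, 0.0]
contact_force: [0.2, -0.1, -0.1]
opening: 0.003
finger_force: 0.0
```

Request:
step_arm([
  [[0.5,-0.05,0],[0,0,-8.3]],
  [[0,0,0],[0,0,-8.3]],
  [[0,0,0],[0,0,-8.3]],
  [[0,0,0],[0,0,-6.3]],
  [[0,0,0],[0,0,0]],
  [[0,0,0],[0,0,0]],
  [[0,0,0],[0,0,0]],
  [[0,0,0],[0,0,0]],
  [[0,0,0],[0,0,0]],
  [[0,0,0],[0,0,0]],
])

```text
clock: 5.2
tool_pos: [0.622, 0.1545, 0.1538]
eef_rot: [0.981, 0.192, 0.0, -0.0]
contact_force: [-0.3, 1.0, 0.0]
opening: 0.009
finger_force: 0.0
```

```bash
python3 - <<'E'
from plant import r
import cv2,numpy as np
from h import *
c=r.calibration("scene");p,d=r.snapshot("scene");X=cloud(d,c)
cv2.imwrite("pics/s1.png",cv2.resize(p[130:270,250:390,::-1],None,fx=4.2,fy=4.2,interpolation=2))
C=np.array([575.5,94.3])/1e3;u=np.array([-.3746,.9272]);v=np.array([.9272,.3746])
q=X[...,:2]-C; a=q@u; b=q@v; z=X[...,2]
for n,m in {"M":(abs(a-.096)<.006)&(abs(b)<.06),"J":(abs(a+.096)<.006)&(abs(b)<.06),"panel":(abs(a)<.06)&(abs(b)<.04)}.items():
    m&=(z>.1)&(z<.14); print(n,m.sum(),np.median(z[m]))
s=r.get_state();print(s["tool_pos"],s["eef_rot"],s["contact_force"])
E
```

```text
M 107 0.12048944329176482
J 232 0.12653052333838263
panel 953 0.11549511184093258
[0.62201227 0.15448267 0.15380343] [ 9.81369637e-01  1.92129204e-01  5.79023188e-05 -1.17450360e-05] [-0.47960224 -0.89999882  0.35404312]
```

View pics/s1.png

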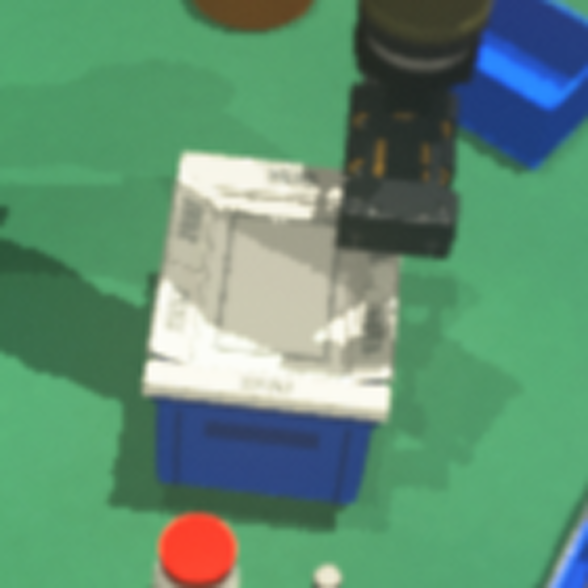

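The marker-end section is shut: its depth reads 120.5 mm, flush. The hand now hovers over the far-left pad.

Request:
step_arm([
  [[0.05,0,-1.5],[0,0,0]],
  [[0,0,-0.8],[0,0,0]],
  [[0,0,-0.3],[0,0,0]],
  [[0,0,-0.3],[0,0,0]],
  [[0,0,-0.2],[0,0,0]],
  [[0,0,-0.2],[0,0,0]],
  [[0,0,-0.2],[0,0,0]],
  [[0,0,-0.2],[0,0,0]],
  [[0,0,-0.1],[0,0,0]],
  [[0,0,0],[0,0,0]],
])

```text
clock: 6.25
tool_pos: [0.624, 0.1551, 0.121]
eef_rot: [0.981, 0.192, 0.002, -0.001]
contact_force: [-6.3, 1.8, 33.5]
opening: 0.005
finger_force: 16.8
```

Request:
step_arm([
  [[0,0,1.8],[0,0,0]],
  [[0,0,1.8],[0,0,0]],
  [[1,-2.4,0],[0,0,0]],
  [[1,-2.4,0],[0,0,0]],
  [[0.9,-2.2,0],[0,0,0]],
  [[0,0,0],[0,0,0]],
  [[0,0,0],[0,0,0]],
  [[0,0,0],[0,0,0]],
  [[0,0,0],[0,0,0]],
  [[0,0,0],[0,0,0]],
])

```text
clock: 7.25
tool_pos: [0.6511, 0.0859, 0.1516]
eef_rot: [0.981, 0.193, -0.0, -0.0]
contact_force: [1.7, 0.0, -0.5]
opening: 0.007
finger_force: 0.0
```

Request:
step_arm([
  [[0,-0.15,-1.5],[0,0,0]],
  [[0,0,-0.6],[0,0,0]],
  [[0,0,-0.3],[0,0,0]],
  [[0,0,-0.2],[0,0,0]],
  [[0,0,-0.2],[0,0,0]],
  [[0,0,-0.2],[0,0,0]],
  [[0,0,-0.2],[0,0,0]],
  [[0,0,-0.1],[0,0,0]],
  [[0,0,0],[0,0,0]],
  [[0,0,0],[0,0,0]],
])

```text
clock: 8.25
tool_pos: [0.6516, 0.083, 0.1212]
eef_rot: [0.981, 0.192, 0.001, -0.0]
contact_force: [-4.0, 0.7, 17.1]
opening: 0.005
finger_force: 8.7
```

Request:
step_arm([
  [[0,0,1.7],[0,0,0]],
  [[0,0,1.7],[0,0,0]],
  [[-0.6,-1,0],[0,0,8.2]],
  [[-0.6,-1,0],[0,0,8.2]],
  [[-0.6,-1,0],[0,0,8.2]],
  [[-0.6,-1,0],[0,0,8.2]],
  [[-0.6,-1,0],[0,0,8.2]],
  [[-0.6,-1,0],[0,0,8.2]],
  [[-0.6,-1,0],[0,0,8.2]],
  [[0,-0.35,0],[0,0,8.2]],
])

```text
clock: 9.25
tool_pos: [0.6076, 0.0074, 0.1522]
eef_rot: [0.72, 0.694, -0.002, -0.0]
contact_force: [-0.2, -0.3, 0.6]
opening: 0.01
finger_force: 0.0
```

Request:
step_arm([
  [[0,0,0],[0,0,8.2]],
  [[0,0,0],[0,0,8.2]],
  [[0,0,0],[0,0,7.9]],
  [[0,0,0],[0,0,0]],
  [[0,0,0],[0,0,0]],
  [[0,0,0],[0,0,0]],
  [[0,0,0],[0,0,0]],
  [[0,0,0],[0,0,0]],
  [[0,0,0],[0,0,0]],
  [[0,0,0],[0,0,0]],
])

```text
clock: 10.25
tool_pos: [0.6095, 0.0096, 0.1527]
eef_rot: [0.559, 0.829, 0.0, 0.0]
contact_force: [-0.2, -0.6, -0.0]
opening: 0.001
finger_force: 0.0
```

```bash
cat > chk.py <<'E'
from plant import r
from h import *
def chk(n):
    c=r.calibration(n);p,d=r.snapshot(n);X=cloud(d,c)
    m=((X[...,2]>.1)&(X[...,2]<.145)).astype(np.uint8)
    C=np.array([575.5,94.3])/1e3;u=np.array([-.3746,.9272]);v=np.array([.9272,.3746])
    q=X[...,:2]-C; a=q@u; b=q@v; z=X[...,2]
    g=(z>.1)&(z<.145)
    S={"M":(abs(a-.096)<.005)&(abs(b)<.06),"J":(abs(a+.096)<.005)&(abs(b)<.06)}
    for k,sb in(("far",1),("near",-1)):
        for l,sa in(("M",1),("J",-1)): S[k+l]=(abs(b*sb-.071)<.005)&(abs(a*sa-.038)<.03)
    for k,m in S.items():
        m=m&g; print(n,k,m.sum(),np.round(np.percentile(z[m],[10,50,90])*1e3,1) if m.sum() else "")
    P=X[g&(abs(a)<.13)&(abs(b)<.1)]; print(cv2.minAreaRect(P[:,:2].astype(np.float32)*1000))
    return p
E
python3 - <<'E'
from chk import *
chk("top"); chk("scene")
s=r.get_state();print(s["tool_pos"],s["eef_rot"],s["contact_force"])
E
```

```text
top M 119 [118.2 120.  122. ]
top J 0 
top farM 90 [118.4 120.4 123. ]
top farJ 47 [118.1 120.  122.7]
top nearM 0 
top nearJ 0 
((585.004150390625, 131.17868041992188), (112.50833892822266, 148.51792907714844), 22.64055633544922)
scene M 17 [118.3 119.9 121.5]
scene J 186 [106.1 126.6 130.1]
scene farM 26 [118.9 121.3 123.9]
scene farJ 44 [118.9 120.7 122.2]
scene nearM 31 [126.5 129.  131.2]
scene nearJ 33 [125.9 128.3 130.5]
((576.900634765625, 92.04780578613281), (156.69796752929688, 211.60556030273438), 22.372486114501953)
[0.60950305 0.00957477 0.15277135] [5.58934059e-01 8.29212104e-01 4.91999166e-05 5.21495507e-05] [0.29390701 0.63241584 0.57929018]
```

Three sections are shut and the bin hasn't moved. Now press the jar end.

Request:
step_arm([
  [[0,0,-1.5],[0,0,0]],
  [[0,0,-0.7],[0,0,0]],
  [[0,0,-0.3],[0,0,0]],
  [[0,0,-0.2],[0,0,0]],
  [[0,0,-0.2],[0,0,0]],
  [[0,0,-0.2],[0,0,0]],
  [[0,0,-0.2],[0,0,0]],
  [[0,0,-0.1],[0,0,0]],
  [[0,0,0],[0,0,0]],
  [[0,0,0],[0,0,0]],
])

```text
clock: 11.35
tool_pos: [0.6097, 0.0098, 0.1212]
eef_rot: [0.559, 0.829, 0.001, 0.0]
contact_force: [-4.1, -1.7, 20.2]
opening: 0.008
finger_force: 9.6
```

Request:
step_arm([
  [[0,0,1.7],[0,0,0]],
  [[0,0,1.7],[0,0,0]],
  [[-1.1,0.3,0],[0,0,-8.2]],
  [[-1.1,0.3,0],[0,0,-8.2]],
  [[-1.1,0.3,0],[0,0,-8.2]],
  [[-1.1,0.3,0],[0,0,-8.2]],
  [[-1.1,0.3,0],[0,0,-8.2]],
  [[-1.1,0.3,0],[0,0,-8.2]],
  [[-1.1,0.3,0],[0,0,-8.2]],
  [[-0.45,0.35,0],[0,0,-8.2]],
])

```text
clock: 12.35
tool_pos: [0.5263, 0.035, 0.1524]
eef_rot: [0.92, 0.392, -0.001, -0.001]
contact_force: [0.3, -0.6, 0.3]
opening: 0.005
finger_force: 0.0
```

Request:
step_arm([
  [[0,0,0],[0,0,-8.2]],
  [[0,0,0],[0,0,-8.2]],
  [[0,0,0],[0,0,-8]],
  [[0,0,0],[0,0,0]],
  [[0,0,0],[0,0,0]],
  [[0,0,0],[0,0,0]],
  [[0,0,0],[0,0,0]],
  [[0,0,0],[0,0,0]],
  [[0,0,0],[0,0,0]],
  [[0,0,0],[0,0,0]],
])

```text
clock: 13.35
tool_pos: [0.528, 0.034, 0.1528]
eef_rot: [0.982, 0.191, 0.0, 0.0]
contact_force: [-1.2, -1.0, 0.2]
opening: 0.004
finger_force: 0.0
```

Request:
step_arm([
  [[0,0,-1.5],[0,0,0]],
  [[0,0,-0.7],[0,0,0]],
  [[0,0,-0.3],[0,0,0]],
  [[0,0,-0.2],[0,0,0]],
  [[0,0,-0.2],[0,0,0]],
  [[0,0,-0.2],[0,0,0]],
  [[0,0,-0.2],[0,0,0]],
  [[0,0,-0.1],[0,0,0]],
  [[0,0,0],[0,0,0]],
  [[0,0,0],[0,0,0]],
])

```text
clock: 14.35
tool_pos: [0.5282, 0.034, 0.121]
eef_rot: [0.982, 0.191, 0.001, -0.001]
contact_force: [-7.1, 0.6, 24.5]
opening: 0.005
finger_force: 11.9
```

Request:
step_arm([
  [[0,0,1.7],[0,0,0]],
  [[0,0,1.7],[0,0,0]],
  [[-1,2.4,0],[0,0,0]],
  [[-1,2.4,0],[0,0,0]],
  [[-0.85,2.2,0],[0,0,0]],
  [[0,0,0],[0,0,0]],
  [[0,0,0],[0,0,0]],
  [[0,0,0],[0,0,0]],
  [[0,0,0],[0,0,0]],
  [[0,0,0],[0,0,0]],
])

```text
clock: 15.35
tool_pos: [0.4999, 0.103, 0.1528]
eef_rot: [0.982, 0.19, 0.0, 0.0]
contact_force: [-0.2, -0.5, -0.9]
opening: 0.005
finger_force: 0.0
```

Now press the last section, then lift and retreat.

Request:
step_arm([
  [[0,0.1,-1.5],[0,0,0]],
  [[0,0,-0.7],[0,0,0]],
  [[0,0,-0.3],[0,0,0]],
  [[0,0,-0.2],[0,0,0]],
  [[0,0,-0.2],[0,0,0]],
  [[0,0,-0.2],[0,0,0]],
  [[0,0,-0.2],[0,0,0]],
  [[0,0,-0.1],[0,0,0]],
  [[0,0,0],[0,0,0]],
  [[0,0,0],[0,0,0]],
])

```text
clock: 16.35
tool_pos: [0.5, 0.105, 0.1211]
eef_rot: [0.982, 0.191, 0.001, -0.001]
contact_force: [-6.4, -0.9, 25.3]
opening: 0.003
finger_force: 12.4
```

Request:
step_arm([
  [[0,0,2],[0,0,0]],
  [[0,0,3],[0,0,0]],
  [[0,0,3.5],[0,0,0]],
  [[0,0,3.5],[0,0,0]],
  [[-1.5,3.5,0],[0,0,0]],
  [[-1.5,3.5,0],[0,0,0]],
  [[-1.5,3.5,0],[0,0,0]],
  [[-1.5,3.5,0],[0,0,0]],
  [[-1.5,3.5,0],[0,0,0]],
  [[-1.5,3.5,0],[0,0,0]],
])

```text
clock: 17.35
tool_pos: [0.409, 0.317, 0.2388]
eef_rot: [0.982, 0.191, 0.001, -0.0]
contact_force: [0.6, 0.4, -0.1]
opening: 0.003
finger_force: 0.0
```

Request:
step_arm([
  [[-1.5,3.5,0],[0,0,0]],
  [[-1.5,3.5,0],[0,0,0]],
  [[-1.5,3.5,0],[0,0,0]],
  [[0,0,0],[0,0,0]],
  [[0,0,0],[0,0,0]],
  [[0,0,0],[0,0,0]],
  [[0,0,0],[0,0,0]],
  [[0,0,0],[0,0,0]],
  [[0,0,0],[0,0,0]],
  [[0,0,0],[0,0,0]],
])

```text
clock: 18.35
tool_pos: [0.3647, 0.4197, 0.2388]
eef_rot: [0.982, 0.191, 0.0, 0.0]
contact_force: [-0.3, -0.2, -0.2]
opening: 0.006
finger_force: 0.0
```

```bash
python3 - <<'E'
from chk import *
p=chk("top"); chk("scene")
cv2.imwrite("pics/t9.png",p[...,::-1])
s=r.get_state();print(s["tool_pos"],s["eef_rot"],s["contact_force"])
E
```

```text
top M 189 [118.1 120.2 122.6]
top J 176 [117.5 120.2 122.6]
top farM 87 [118.  120.3 122.7]
top farJ 86 [117.7 120.5 122.2]
top nearM 96 [118.2 120.5 122.7]
top nearJ 93 [118.3 120.4 122.5]
((573.942626953125, 95.36571502685547), (159.36509704589844, 206.0172576904297), 22.06673240661621)
scene M 101 [117.9 120.5 122.3]
scene J 143 [118.4 120.4 122.7]
scene farM 59 [117.6 119.8 121.8]
scene farJ 61 [118.2 120.7 122.5]
scene nearM 59 [118.7 121.5 123.1]
scene nearJ 63 [117.3 120.8 123.1]
((576.8223876953125, 93.18485260009766), (156.75479125976562, 210.67189025878906), 22.147737503051758)
[0.36457708 0.41989615 0.23874851] [ 9.81584002e-01  1.91031009e-01 -5.47322158e-06  2.75335205e-05] [ 0.09025316  0.12519607 -0.06138736]
```

View pics/t9.png

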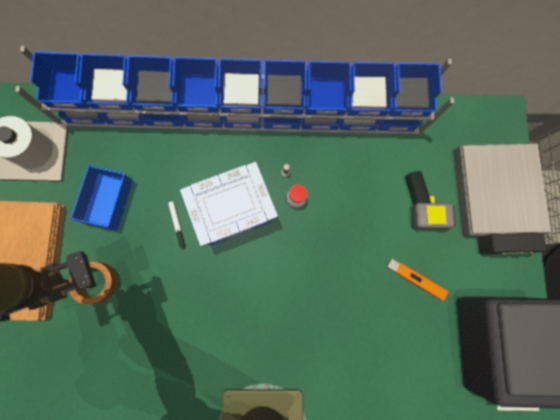

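All six sections are flush at about 120–121 mm. The bin (228,203), marker, jar and bolt are where they were, and the hand is clear, well above the tape.

```bash
python3 -c "
from plant import r
print(r.finish_job())"
```

```text
the job is handed in; nothing more can be done
None
```

All six lid sections are clicked shut and measure flush from both cameras, the bin and everything else on the bench are where they were, the hand is clear, and the job is handed in at about 18.5 s.

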